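Fit a heating block and its thermometer probe

ROBOT

A 6-joint arm with a two-finger parallel gripper is mounted at the origin on the work surface. World frame = base frame: x ahead of the robot, y to its left, z up, the work surface at z = 0. Lengths are in m, angles in rad, forces in N, time in s.
With the tool pointing down it reaches from about 0.375 to 0.9 m from the base axis. Payload 3.1 kg.
Tool frame: the origin (TCP) lies on the centre line of the jaws, within the pads' length; the fingertips stand robot.tip_reach ahead of it and the grasp point (between the pads) is the TCP (robot.tip_reach is the distance from the TCP to the fingertips, in m); z points along the fingers, y is the direction in which the jaws open and shut (so a half turn about z gives the same grasp; the last joint's range is limited). The gripper opens to 87 mm and grips with 3 to 60 N. Pads are 19 mm wide; open, the fingers measure 117 mm over their backs; the gripper's body (75 mm by 190 mm) begins 51 mm behind the grasp point.
Start: joints at [-1.452, 0.527, 1.433, -0, 1.181, -0.178], TCP at [0.183, -0.597, 0.242] pointing down, gripper open.
Joint ranges: [-3.08, 3.08], [-0.75, 2.2], [0.22, 2.44], [-1.43, 4.57], [0, 2.65], [-2.85, 2.85]. Speed limits (rad/s): [2.79, 2.79, 3.14, 3.14, 3.14, 3.14].

INTERFACE

Orientations are given as a unit quaternion [x, y, z, w].
In Python, from rig import telemetry, viewer, robot gives the robot as it stands. The module is installed in compiled form; this text tells all that it offers.
- The arm moves only by the tool step_arm, never from a script. Its argument "targets" is a list of rows, each an object of numbers: "dx", "dy", "dz": the shift along the tool's x, y, z in m; "rx", "ry", "rz": the turn, a rotation vector about the tool's x, y, z in degrees. In form: [{"dx": .., "dy": .., "dz": .., "rx": .., "ry": .., "rz": ..}, ...]. A call has exactly 5 rows; each row is the pose to reach, as a shift and turn from the pose measured when the call began, along the tool's axes at that moment; what a row does not reach only later rows make up. A row lasts 1/8 s, in which the tool goes at most 62.5 mm and 10.7 degrees, less where a joint would pass 70% of its speed; a pose out of reach is approached as far as the arm can. A call with a gripper value outside its range is refused whole. "gripper" is the opening, from 0 (shut) to 1 (fully open), set as the call begins (left out, the last holds). The fingers move at their own pace and stop on an object; "force" is the grip in N (left out, the last holds). Time passes only in rows, so rows that repeat a pose let the fingers close, or fill a call up. It gives the time, the measured TCP pose, the force and the opening at its end, in the units of the state.
- telemetry.get_obs(): the state, without advancing time (a new reading comes with each control period).
- viewer.camera(name): name is "side" or "top"; returns a dict with "img" (420x560x3 uint8, blue, green, red), "depth" (420x560 float32, m along the optical axis (not along the pixel's ray), 0 where there is no reading), "K" (3x3 intrinsics, pixels), "R" (3x3) and "t" (3): a world point X has camera coordinates R X + t. Camera axes: x right, y down, z forward; pixel columns grow to the right and rows downward; lengths in m; the calibration is good to about 2 mm. A picture is of the moment at which its call begins.
- robot.hand_in(): hands the job in, once; it reports no verdict.
The state is a dict: "time": time; "q": joint angles; "joint_velocities": joint speeds; "joint_torque": joint torques, N m; "position": TCP position; "tool_rot": TCP orientation; "ft_force": force on the tool from outside, world axes, zero at the start; "moment": the same for the moment, N m; "grip_width": finger opening in m.
Only numpy, scipy, OpenCV 4.12 (cv2) and the standard library are available. Lean on these libraries where they do the work, as an engineer would, in place of code of your own. Each camera call takes 0.05 s, during which the arm holds its last target.

TASK

Get the dry-block heater ready: lower the round metal block into the heater's round well until it sits fully home and let go of it, then take the thermometer probe out of its stand and put it down the hole in the round block until its collar rests on the block. Lower both parts in rather than dropping them, and leave the square block, the jar and the tip box where they are.

Things in the scene. Friction and masses are not known exactly. Their poses are not given: they have to be found in the camera images.
- heater: Fixed dry-block heater: white box with a grey deck, lower control panel in front (-x). Origin: centre of the deck box's underside, z up. Deck box 146 x 206 mm (x, y), top at 65 mm; the panel, lower, reaches to x = -118 mm. Two wells in the deck, 30 mm deep: a round one 59 mm in diameter at (15, 46) mm and a square one 47 mm wide at (15, -46) mm.
- round_well (a point): Centre of the floor of the heater's round well, 35 mm above the bench and 30 mm below the deck; axes as the heater's.
- round_block: Loose round aluminium block standing on the bench: 56 mm diameter, 60 mm tall, 0.25 to 0.5 kg, lower edge bevelled (5 mm high, down to 49 mm). Origin: centre of its underside, z up. A 12 mm hole, 52 mm deep, runs down its axis from the top. Seated, it stands 30 mm proud of the deck.
- block_hole (a point): Centre of the mouth of the hole, in the middle of the round block's top face, 60 mm above its underside; z up along the hole.
- stand: Probe stand, fixed: grey block 76 x 76 mm on a flat 96 x 96 mm foot, top at 60 mm; the origin is at the centre of its underside. A hole of 12 mm diameter, 52 mm deep, in the middle of its top holds the probe.
- probe: Cordless thermometer probe, 132 mm long, upright in the stand. Origin: its tip, z up along it. Steel stem 9 mm thick, 48 mm long, last 8 mm tapering to 3 mm; round collar 26 mm in diameter, z = 48 to 52 mm; black square grip 24 x 24 mm, faces across its x and y, z = 52 to 132 mm. 0.06 to 0.13 kg. Parked, its collar rests on the stand, tip 12 mm above the bench.
- probe_collar (a point): Centre of the collar's underside, 48 mm above the probe's tip; it meets the mouth of the hole when the probe is home.
- square_block: Loose square aluminium block 44 x 44 x 60 mm with the same 12 mm hole in its top; not needed. Origin at the centre of its underside.
- jar: Closed white jar with a blue lid, 68 mm in diameter, 110 mm tall, not needed. Origin at the centre of its underside.
- tip_box: Closed box of pipette tips, 122 x 84 x 66 mm, not needed. Origin at the centre of its underside.
There are look-alikes about, which are no part of the job. What is shaped like the round_block but blue or green is not meant. Leave any yellow look-alike of the probe alone.

How it is judged:
By the outcome, as a careful person would: the job done as asked, in the order asked, and still so for the second after the job is handed in, with the robot touching nothing.
It also fails if it takes over 58 s, if anything falls off the work surface, if the arm or the gripper's body presses on something with over 40 N, if the wrist force passes 120 N, or if a joint passes its speed limit or range.

## Working session

There is one attempt and no reset: what is moved stays moved. The work goes in short steps, Python scripts to look and compute and a tool call to move; the robot and the scene stay as the last step left them, time stands still between calls to the robot, and variables do not carry over. Pictures are saved under pics/ and viewed, and the job is handed in when it is done.

Besides the shell and the picture viewer there is one more tool, called after "Call:" by a JSON object that holds its "fn" and its "kwargs". step_arm: Moves the arm, as the interface text tells. Its arguments: {"type":"object","properties":{"targets":{"type":"array"},"gripper":{"type":"number"},"force":{"type":"number"}},"required":["targets"]}

```bash
mkdir -p pics
python3 - <<'E'
from rig import telemetry, viewer, robot
import cv2,numpy as np
print(robot.tip_reach); o=telemetry.get_obs(); print(o)
for n in("side","top"):
    c=viewer.camera(n); cv2.imwrite(f"pics/{n}0.png",c["img"]); np.savez(f"{n}0.npz",**c)
    print(n,c["K"],c["R"],c["t"],-c["R"].T@c["t"])
E
```

```text
0.019
{'time': 0.0, 'q': array([-1.45152021e+00,  5.28461715e-01,  1.43391300e+00, -1.58429165e-05,
        1.18140831e+00, -1.78485078e-01]), 'joint_velocities': array([-1.64615494e-03, -5.30494537e-04,  1.76033437e-03,  5.84297344e-04,
       -5.20683395e-04,  6.05141760e-07]), 'joint_torque': array([-5.33428356e-04, -4.40047073e+01, -1.76593727e+01,  6.33569062e-02,
        5.82197669e-02, -1.56249766e-04]), 'position': array([ 0.18331092, -0.59677802,  0.24057094]), 'tool_rot': array([ 9.88936700e-01,  1.48334099e-01,  2.50956961e-05, -1.09492230e-03]), 'ft_force': array([0.47126627, 0.23012757, 1.03204993]), 'moment': array([-0.00412691,  0.01103754,  0.00432512]), 'grip_width': 0.08729276027202741}
side [[388.7574631    0.         281.49045552]
 [  0.         388.7574631  213.17057398]
 [  0.           0.           1.        ]] [[ 0.92866118 -0.37066891  0.01389152]
 [-0.19380418 -0.51680157 -0.83388013]
 [ 0.3162726   0.77169987 -0.55177074]] [-0.52729473  0.15602922  0.73716834] [ 0.28677111 -0.68368833  0.54418251]
top [[471.80547033   0.         271.01394302]
 [  0.         471.80547033 215.49887754]
 [  0.           0.           1.        ]] [[-0.01599075 -0.99984158  0.00781694]
 [-0.99781193  0.0154557  -0.06428439]
 [ 0.06415339 -0.0088278  -0.997901  ]] [0.00162872 0.55183033 1.06532869] [0.48230448 0.00250404 1.09855391]
```

View pics/side0.png

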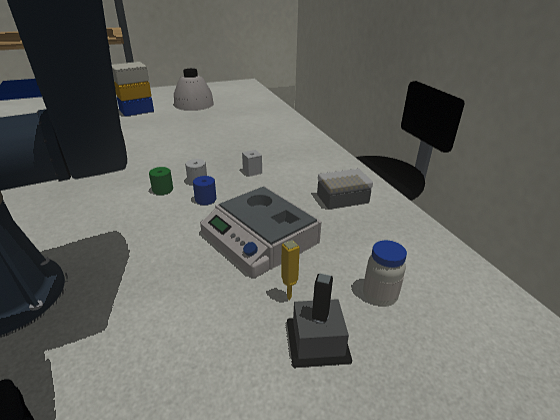

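View pics/top0.png

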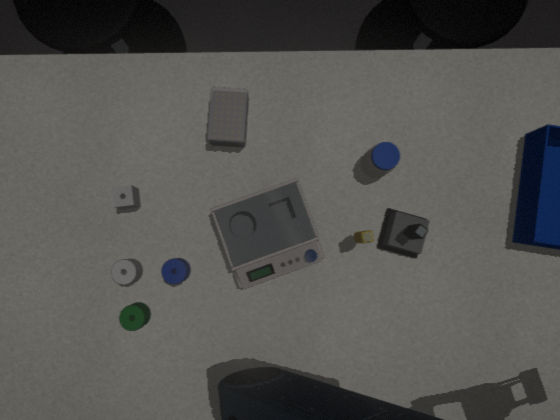

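Candidates for the block in the top view are silver (124,271), blue (175,271) and green (132,318). The silver one is round and metal, so it fits. For the probe, there is a black one in the stand (top 415,232) and a yellow one at (365,237). The black one in the grey stand fits. I'll confirm both in one crop.

Run:
```python
import cv2,numpy as np
t=cv2.imread("pics/top0.png");s=cv2.imread("pics/side0.png")
def cr(im,x,y,w,h,W,H):return cv2.resize(im[y:y+h,x:x+w],(W,H),interpolation=cv2.INTER_CUBIC)
a=np.hstack([cr(t,90,170,140,170,300,364),cr(t,335,190,110,85,471,364)])
b=np.hstack([cr(s,140,140,140,75,400,214),cr(s,260,230,120,140,250,214),np.zeros((214,121,3),np.uint8)])
o=np.vstack([a,b]); o=np.clip(o.astype(float)*1.6,0,255).astype(np.uint8)
cv2.imwrite("pics/crop0.png",o);print(o.shape)
```

```text
(578, 771, 3)
```

View pics/crop0.png

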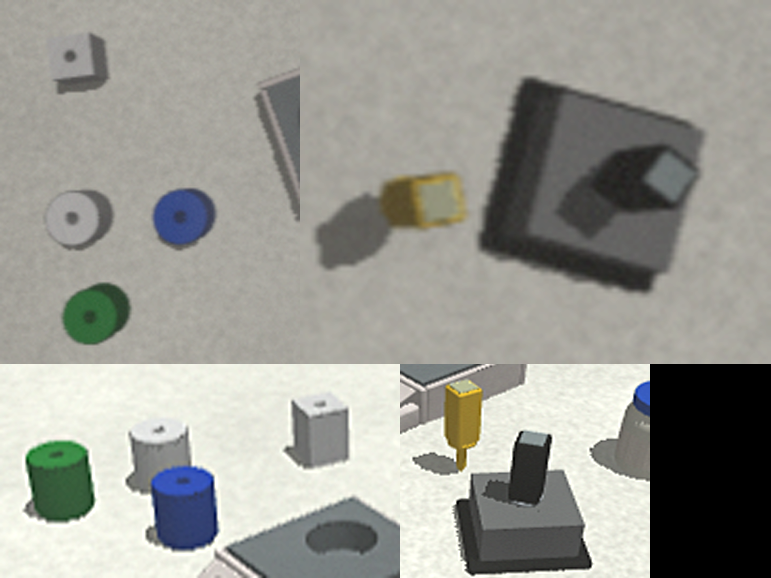

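```bash
cat > h.py <<'E'
import numpy as np,cv2
def load(n): return dict(np.load(n))
def cloud(c):
    H,W=c["depth"].shape; u,v=np.meshgrid(np.arange(W),np.arange(H)); d=c["depth"].astype(float)
    p=np.stack([(u-c["K"][0,2])/c["K"][0,0]*d,(v-c["K"][1,2])/c["K"][1,1]*d,d],-1)
    return (p-c["t"])@c["R"]
def ray(c,uv,z):
    uv=np.atleast_2d(np.asarray(uv,float)); d=np.c_[(uv[:,0]-c["K"][0,2])/c["K"][0,0],(uv[:,1]-c["K"][1,2])/c["K"][1,1],np.ones(len(uv))]@c["R"]
    o=-c["R"].T@c["t"]; return o+d*((z-o[2])/d[:,2])[:,None]
def proj(c,X):
    p=np.atleast_2d(X)@c["R"].T+c["t"]; q=p@c["K"].T; return q[:,:2]/q[:,2:]
E
python3 - <<'E'
from h import *
for n in ("top","side"):
    c=load(f"{n}0.npz"); P=cloud(c); z=P[...,2]
    b=z[(c["depth"]>0)&(abs(z)<.02)]; print(n,"bench",np.median(b),b.std())
    def band(lo,hi,name,roi=None):
        m=((z>lo)&(z<hi)&(c["depth"]>0)&(P[...,0]>.25)&(P[...,0]<.85)&(abs(P[...,1])<.6)).astype(np.uint8)
        m=cv2.morphologyEx(m,cv2.MORPH_OPEN,np.ones((3,3),np.uint8)) if n=="top" else m
        k,l,st,ce=cv2.connectedComponentsWithStats(m)
        for i in range(1,k):
            if st[i,4]<25: continue
            cn=max(cv2.findContours((l==i).astype(np.uint8),0,1)[0],key=len=='x' or cv2.contourArea).reshape(-1,2)
            zz=np.median(z[l==i]); W=ray(c,cn,zz)[:,:2].astype(np.float32)*1000
            r=cv2.minAreaRect(W); ci=cv2.minEnclosingCircle(W)
            print(name,"px",ce[i].round(),st[i,4],"z",round(zz,4),"rect",np.round(r[0],1),np.round(r[1],1),round(r[2],1),"circ",np.round(ci[0],1),round(ci[1],1))
    band(.054,.07,"60mm")
    band(.1,.125,"jar"); band(.127,.155,"probe")
E
```

```text
top bench -0.0003935822636985017 0.0023390826115656693
60mm px [228. 115.] 2012 z 0.0652 rect [775.5  85.8] [ 84.2 122.8] 85.5 circ [775.4  86.2] 72.0
60mm px [535. 175.] 35 z 0.0622 rect [ 628.9 -595. ] [ 7.5 21.6] 79.0 circ [ 628.9 -594.9] 11.2
60mm px [266. 226.] 5313 z 0.0638 rect [526.9   5.8] [153.6 204.7] 18.9 circ [529.5   7. ] 122.8
60mm px [533. 193.] 74 z 0.0628 rect [ 591.1 -587.7] [ 7.7 47.8] 81.3 circ [ 591.  -588.1] 24.0
60mm px [123. 196.] 391 z 0.0598 rect [597.3 319.4] [44.8 45.4] 6.8 circ [597.3 319.3] 30.3
60mm px [530. 220.] 122 z 0.0623 rect [ 530.4 -577.6] [ 9.6 68.1] 79.5 circ [ 530.2 -578.6] 34.1
60mm px [406. 232.] 916 z 0.0593 rect [ 507.9 -309.8] [77.3 76.2] 73.1 circ [ 508.  -309.6] 53.0
60mm px [310. 254.] 81 z 0.0585 rect [463.  -92.1] [24.2 17.5] 89.1 circ [461.7 -91.8] 12.9
60mm px [124. 271.] 498 z 0.0598 rect [431.5 315.3] [54.7 54.3] 89.1 circ [431.5 316. ] 28.4
60mm px [174. 271.] 492 z 0.0596 rect [430.8 207.4] [52.6 52.2] 89.1 circ [430.7 206.8] 28.1
60mm px [132. 317.] 508 z 0.06 rect [331.9 297.5] [54.4 53.6] 89.0 circ [332.2 298.1] 28.4
jar p
[... 974 characters left out ...]
c [ 667.2 -259.7] 35.5
60mm px [289. 278.] 107 z 0.0619 rect [ 498.3 -207.5] [30.9 29.4] 66.3 circ [ 498.6 -204.4] 18.5
60mm px [320. 322.] 1551 z 0.0595 rect [ 508.2 -312.5] [80.9 76.8] 73.3 circ [ 509.2 -312. ] 54.5
jar px [389. 252.] 671 z 0.1091 rect [ 668.4 -257.7] [68.8 58.6] 46.3 circ [ 669.  -258.2] 34.9
jar px [290. 257.] 189 z 0.1121 rect [ 498.2 -208.8] [42.4 28.4] 66.2 circ [ 496.4 -206.4] 22.9
jar px [321. 299.] 194 z 0.1128 rect [ 504.5 -317.7] [30.  25.1] 57.5 circ [ 505.5 -318.1] 18.3
probe px [290. 246.] 141 z 0.1319 rect [ 498.6 -207.3] [24.9 27.4] 8.9 circ [ 498.7 -207.4] 16.1
probe px [323. 283.] 306 z 0.1426 rect [ 505.4 -316.9] [39.9 24.6] 55.6 circ [ 505.7 -316.7] 21.7
```

The crop confirms that the silver block (124,271) and the black probe in the grey stand are the ones meant. Next I'll measure the fits in both views.

Run:
```python
from h import *
def circ(W):
    A=np.c_[2*W,np.ones(len(W))]; s=np.linalg.lstsq(A,(W**2).sum(1),rcond=None)[0]
    r=np.sqrt(s[2]+s[0]**2+s[1]**2); return np.r_[s[:2],r]*1000
for n in("top","side"):
    c=load(f"{n}0.npz"); P=cloud(c); z=P[...,2]; ok=c["depth"]>0
    # heater frame approx
    h=np.array([.527,.006]); a=np.deg2rad(18.9); R=np.array([[np.cos(a),-np.sin(a)],[np.sin(a),np.cos(a)]])
    wc=h+R@[.015,.046]; 
    # deck brightness map: grey deck vs. well
    uv=proj(c,np.r_[wc,.065])[0]; print(n,"pred well",wc,uv.round(1))
    m=((z<.0615)&ok).astype(np.uint8)
    yy,xx=np.indices(m.shape); m[(np.hypot(P[...,0]-wc[0],P[...,1]-wc[1])>.05)]=0
    k,l,st,ce=cv2.connectedComponentsWithStats(m); i=1+np.argmax(st[1:,4])
    cn=max(cv2.findContours((l==i).astype(np.uint8),0,1)[0],key=cv2.contourArea).reshape(-1,2)
    print(" well px",ce[i].round(1),st[i,4],"circ",circ(ray(c,cn,.065)[:,:2]).round(1))
    # block top: gray bright threshold + height
    for nm,b in(("round",[.4315,.3150]),):
        m=((z>.056)&ok&(np.hypot(P[...,0]-b[0],P[...,1]-b[1])<.05)).astype(np.uint8)
        cn=max(cv2.findContours(m,0,1)[0],key=cv2.contourArea).reshape(-1,2)
        print(" block",circ(ray(c,cn,.06)[:,:2]).round(1), "px",cn.mean(0).round(1))
    # heater rect by depth: deck level
    m=((z>.0605)&(z<.068)&ok&(np.hypot(P[...,0]-.527,P[...,1]-.006)<.14)).astype(np.uint8)
    W=ray(c,np.argwhere(m)[:,::-1],.065)[:,:2].astype(np.float32)*1000
    print(" deck",cv2.minAreaRect(W))
    # probe top
    for zt,lo in((.144,.1405),):
        m=((z>lo)&(z<.15)&ok&(np.hypot(P[...,0]-.507,P[...,1]+.31)<.04)).astype(np.uint8)
        W=ray(c,np.argwhere(m)[:,::-1],zt)[:,:2].astype(np.float32)*1000
        print(" probe",m.sum(),W.mean(0).round(1),cv2.minAreaRect(W))
```

```text
top pred well [0.52629108 0.05437869] [243.3 226.2]
 well px [242.8 224.3] 566 circ [530.5  55.4  28.7]
 block [431.5 316.4  26.9] px [123.9 271.6]
 deck ((517.8731689453125, 2.728729248046875), (171.72653198242188, 204.1973114013672), 18.878650665283203)
 probe 126 [ 507.7 -309.2] ((508.0067443847656, -309.0921630859375), (23.892681121826172, 23.592369079589844), 53.24750900268555)
side pred well [0.52629108 0.05437869] [256.8 201.1]
 well px [259.  201.4] 244 circ [531.   51.8  26.6]
 block [432.3 311.6  27.1] px [195.  163.4]
 deck ((517.2318115234375, -5.0872344970703125), (169.0586700439453, 201.19158935546875), 18.382720947265625)
 probe 187 [ 508.2 -312.7] ((508.2984619140625, -312.7369079589844), (25.808544158935547, 23.616134643554688), 51.35674285888672)
```

```bash
cat > mv.py <<'E'
import sys,numpy as np
from rig import telemetry
from scipy.spatial.transform import Rotation as R
o=telemetry.get_obs(); r=R.from_quat(o["tool_rot"]); p=o["position"]; M=r.as_matrix()
print("t",round(o["time"],2),"p",p.round(4),"yaw",np.degrees(np.arctan2(M[1,0],M[0,0])).round(2),"tilt",np.degrees(np.arccos(-M[2,2])).round(2),"q",o["q"].round(2),"F",o["ft_force"].round(1),"w",round(o["grip_width"],4))
for a in sys.argv[1:]:
    x,y,z,psi=map(float,a.split(",")); c,s=np.cos(np.radians(psi)),np.sin(np.radians(psi))
    T=np.array([[c,s,0],[s,-c,0],[0,0,-1.]])
    print(a,"d",(M.T@(np.array([x,y,z])-p)).round(4),"rot",np.degrees(R.from_matrix(M.T@T).as_rotvec()).round(1))
E
python3 mv.py .40,-.38,.24,35 .50,-.2,.24,53.5 .53,-.1,.24,53.5
```

```text
t 0.1 p [ 0.1833 -0.5968  0.2407] yaw 17.06 tilt 0.11 q [-1.45  0.53  1.43 -0.    1.18 -0.18] F [ 0.1  0.1 -0.2] w 0.0868
.40,-.38,.24,35 d [ 0.2708 -0.1437  0.001 ] rot [ -0.1  -0.  -17.9]
.50,-.2,.24,53.5 d [ 0.4192 -0.2865  0.0014] rot [ -0.1  -0.1 -36.4]
.53,-.1,.24,53.5 d [ 0.4772 -0.3733  0.0015] rot [ -0.1  -0.1 -36.4]
```

Call:
{"fn": "step_arm", "kwargs": {"targets": [{"dx":0.05,"dy":-0.028,"dz":0,"rz":-8},{"dx":0.102,"dy":-0.057,"dz":0,"rz":-16},{"dx":0.154,"dy":-0.086,"dz":0,"rz":-24},{"dx":0.206,"dy":-0.117,"dz":0,"rz":-32},{"dx":0.255,"dy":-0.15,"dz":0,"rz":-36.4}], "gripper": 1, "force": 30}}

```text
invalid input
```

```bash
python3 mv.py .50,-.15,.24,53.5 .51,-.1,.24,53.5 .50,.1,.24,53.5 .4318,.314,.2,53.5
```

```text
t 0.1 p [ 0.1833 -0.5968  0.2407] yaw 17.06 tilt 0.11 q [-1.45  0.53  1.43 -0.    1.18 -0.18] F [ 0.1  0.1 -0.2] w 0.0868
.50,-.15,.24,53.5 d [ 0.4338 -0.3343  0.0014] rot [ -0.1  -0.1 -36.4]
.51,-.1,.24,53.5 d [ 0.4581 -0.3791  0.0015] rot [ -0.1  -0.1 -36.4]
.50,.1,.24,53.5 d [ 0.5072 -0.5733  0.0019] rot [ -0.1  -0.1 -36.4]
.4318,.314,.2,53.5 d [ 0.5048 -0.7978  0.0424] rot [ -0.1  -0.1 -36.4]
```

Call:
{"fn": "step_arm", "kwargs": {"targets": [{"dx":0.05,"dy":-0.028,"dz":0,"rx":0,"ry":0,"rz":-8},{"dx":0.102,"dy":-0.057,"dz":0,"rx":0,"ry":0,"rz":-16},{"dx":0.154,"dy":-0.086,"dz":0,"rx":0,"ry":0,"rz":-24},{"dx":0.206,"dy":-0.117,"dz":0,"rx":0,"ry":0,"rz":-32},{"dx":0.255,"dy":-0.15,"dz":0,"rx":0,"ry":0,"rz":-36.4}], "gripper": 1, "force": 30}}

```text
time: 0.72
position: [0.3842, -0.377, 0.2408]
tool_rot: [0.893, 0.451, 0.0, -0.001]
ft_force: [1.2, -0.8, -0.0]
grip_width: 0.087
```

```bash
python3 mv.py .50,-.15,.24,53.5 .51,-.1,.24,53.5 .50,.1,.24,53.5 .4318,.314,.2,53.5
```

```text
t 0.72 p [ 0.3842 -0.377   0.2408] yaw 53.62 tilt 0.13 q [-0.98  0.41  1.65  0.    1.08 -0.35] F [ 1.2 -0.8 -0. ] w 0.087
.50,-.15,.24,53.5 d [ 0.2514 -0.0414  0.0013] rot [-0.1 -0.1  0.1]
.51,-.1,.24,53.5 d [ 0.2976 -0.063   0.0014] rot [-0.1 -0.1  0.1]
.50,.1,.24,53.5 d [ 0.4527 -0.1897  0.0018] rot [-0.1 -0.1  0.1]
.4318,.314,.2,53.5 d [ 0.5845 -0.3715  0.0423] rot [-0.1 -0.1  0.1]
```

Call:
{"fn": "step_arm", "kwargs": {"targets": [{"dx":0.06,"dy":-0.013,"dz":0,"rx":0,"ry":0,"rz":0},{"dx":0.12,"dy":-0.026,"dz":0,"rx":0,"ry":0,"rz":0},{"dx":0.18,"dy":-0.038,"dz":0,"rx":0,"ry":0,"rz":0},{"dx":0.24,"dy":-0.051,"dz":0,"rx":0,"ry":0,"rz":0},{"dx":0.298,"dy":-0.063,"dz":0,"rx":0,"ry":0,"rz":0}]}}

```text
time: 1.35
position: [0.5106, -0.0977, 0.2412]
tool_rot: [0.893, 0.451, 0.0, -0.001]
ft_force: [0.5, -0.4, -0.4]
grip_width: 0.0872
```

```bash
python3 mv.py .50,.1,.24,53.5 .4318,.314,.2,53.5
```

```text
t 1.35 p [ 0.5106 -0.0977  0.2412] yaw 53.62 tilt 0.14 q [-0.41  0.39  1.69  0.    1.06  0.23] F [ 0.5 -0.4 -0.4] w 0.0872
.50,.1,.24,53.5 d [ 0.1529 -0.1258  0.0016] rot [-0.1 -0.1  0.1]
.4318,.314,.2,53.5 d [ 0.2846 -0.3076  0.0422] rot [-0.1 -0.1  0.1]
```

Call:
{"fn": "step_arm", "kwargs": {"targets": [{"dx":0.045,"dy":-0.037,"dz":0,"rx":0,"ry":0,"rz":0},{"dx":0.09,"dy":-0.074,"dz":0,"rx":0,"ry":0,"rz":0},{"dx":0.133,"dy":-0.115,"dz":0,"rx":0,"ry":0,"rz":0},{"dx":0.173,"dy":-0.158,"dz":0,"rx":0,"ry":0,"rz":0},{"dx":0.21,"dy":-0.204,"dz":0.01,"rx":0,"ry":0,"rz":0}]}}

```text
time: 1.98
position: [0.4712, 0.1943, 0.2322]
tool_rot: [0.893, 0.451, 0.001, -0.001]
ft_force: [0.6, 0.3, -0.2]
grip_width: 0.0873
```

```bash
python3 mv.py .4318,.314,.13,53.5 .4318,.314,.054,53.5
```

```text
t 1.98 p [0.4712 0.1943 0.2322] yaw 53.61 tilt 0.18 q [0.17 0.38 1.73 0.   1.02 0.8 ] F [ 0.6  0.3 -0.2] w 0.0873
.4318,.314,.13,53.5 d [ 0.0727 -0.1027  0.1025] rot [-0.  -0.2  0.1]
.4318,.314,.054,53.5 d [ 0.0724 -0.1026  0.1785] rot [-0.  -0.2  0.1]
```

Call:
{"fn": "step_arm", "kwargs": {"targets": [{"dx":0.025,"dy":-0.035,"dz":0.02,"rx":0,"ry":0,"rz":0},{"dx":0.05,"dy":-0.07,"dz":0.04,"rx":0,"ry":0,"rz":0},{"dx":0.0727,"dy":-0.1027,"dz":0.07,"rx":0,"ry":0,"rz":0},{"dx":0.0727,"dy":-0.1027,"dz":0.1,"rx":0,"ry":-0.2,"rz":0},{"dx":0.0727,"dy":-0.1027,"dz":0.1,"rx":0,"ry":-0.2,"rz":0}]}}

```text
time: 2.6
position: [0.4297, 0.3137, 0.1303]
tool_rot: [0.892, 0.452, -0.003, -0.0]
ft_force: [-0.0, -0.2, 0.3]
grip_width: 0.0867
```

```bash
python3 - <<'E'
from rig import viewer
import cv2,numpy as np
ims=[]
for n in("side","top"):
    c=viewer.camera(n); np.savez(f"{n}1.npz",**c); ims.append(c["img"])
a=cv2.resize(ims[0][60:220,110:310],(500,400),interpolation=2); b=cv2.resize(ims[1][180:400,60:260],(300,330))
b=np.vstack([b,np.zeros((70,300,3),np.uint8)])
cv2.imwrite("pics/p1.png",np.hstack([a,b]))
E
python3 mv.py .4318,.314,.054,53.5
```

```text
t 2.7 p [0.432  0.3139 0.1327] yaw 53.6 tilt 0.03 q [0.42 0.57 1.76 0.   0.82 1.05] F [-0.1  0.4 -0.5] w 0.0868
.4318,.314,.054,53.5 d [-0.     -0.0002  0.0787] rot [-0.   0.   0.1]
```

View pics/p1.png

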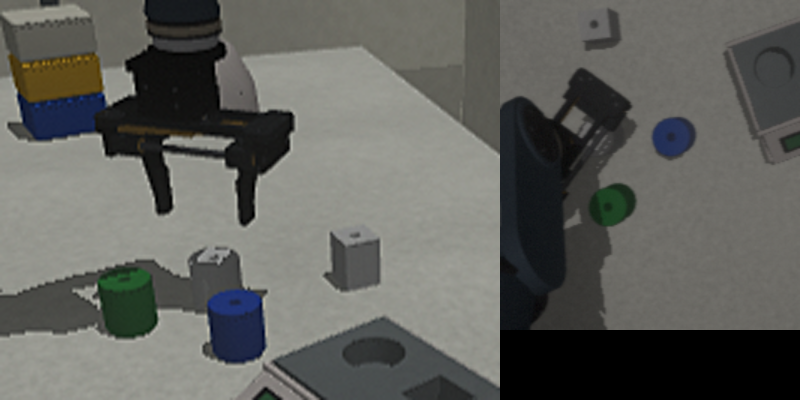

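The side view shows the open jaws straddling above the silver block (block about 195,164 in the full image), clear of green and blue. Descending.

Call:
{"fn": "step_arm", "kwargs": {"targets": [{"dx":0,"dy":0,"dz":0.03,"rx":0,"ry":0,"rz":0},{"dx":0,"dy":0,"dz":0.055,"rx":0,"ry":0,"rz":0},{"dx":0,"dy":0,"dz":0.07,"rx":0,"ry":0,"rz":0},{"dx":0,"dy":0,"dz":0.0785,"rx":0,"ry":0,"rz":0},{"dx":0,"dy":0,"dz":0.0785,"rx":0,"ry":0,"rz":0}]}}

```text
time: 3.32
position: [0.4323, 0.3138, 0.0543]
tool_rot: [0.893, 0.451, -0.0, -0.0]
ft_force: [0.5, -0.6, 0.3]
grip_width: 0.0873
```

Call:
{"fn": "step_arm", "kwargs": {"targets": [{"dx":0,"dy":0,"dz":0,"rx":0,"ry":0,"rz":0},{"dx":0,"dy":0,"dz":0,"rx":0,"ry":0,"rz":0},{"dx":0,"dy":0,"dz":0,"rx":0,"ry":0,"rz":0},{"dx":0,"dy":0,"dz":0,"rx":0,"ry":0,"rz":0},{"dx":0,"dy":0,"dz":0,"rx":0,"ry":0,"rz":0}], "gripper": 0.5, "force": 30}}

```text
time: 3.95
position: [0.4318, 0.3142, 0.0546]
tool_rot: [0.893, 0.451, -0.0, -0.0]
ft_force: [-3.0, 2.6, 3.0]
grip_width: 0.0544
```

```bash
python3 mv.py .4318,.314,.054,53.5
```

```text
t 3.95 p [0.4318 0.3142 0.0546] yaw 53.56 tilt 0.06 q [0.42 0.7  1.8  0.   0.64 1.05] F [-3.   2.6  3. ] w 0.0544
.4318,.314,.054,53.5 d [-0.0001  0.0001  0.0006] rot [-0.1  0.   0.1]
```

Call:
{"fn": "step_arm", "kwargs": {"targets": [{"dx":0,"dy":0,"dz":-0.01,"rx":0,"ry":0,"rz":0},{"dx":0,"dy":0,"dz":-0.03,"rx":0,"ry":0,"rz":0},{"dx":0,"dy":0,"dz":-0.06,"rx":0,"ry":0,"rz":0},{"dx":0,"dy":0,"dz":-0.09,"rx":0,"ry":0,"rz":0},{"dx":0,"dy":0,"dz":-0.1,"rx":0,"ry":0,"rz":0}]}}

```text
time: 4.58
position: [0.4326, 0.3142, 0.1561]
tool_rot: [0.893, 0.451, 0.001, -0.0]
ft_force: [0.6, -0.4, -4.8]
grip_width: 0.0544
```

```bash
python3 mv.py .5307,.0536,.155,53.5
```

```text
t 4.58 p [0.4326 0.3142 0.1561] yaw 53.56 tilt 0.12 q [0.42 0.53 1.74 0.   0.87 1.05] F [ 0.6 -0.4 -4.8] w 0.0544
.5307,.0536,.155,53.5 d [-0.1514  0.2337  0.0009] rot [ 0.  -0.1  0.1]
```

Call:
{"fn": "step_arm", "kwargs": {"targets": [{"dx":-0.025,"dy":0.039,"dz":0,"rx":0,"ry":0,"rz":0},{"dx":-0.055,"dy":0.085,"dz":0,"rx":0,"ry":0,"rz":0},{"dx":-0.086,"dy":0.133,"dz":0,"rx":0,"ry":0,"rz":0},{"dx":-0.117,"dy":0.18,"dz":0,"rx":0,"ry":0,"rz":0},{"dx":-0.14,"dy":0.217,"dz":0,"rx":0,"ry":0,"rz":0}]}}

```text
time: 5.2
position: [0.524, 0.0703, 0.155]
tool_rot: [0.893, 0.45, 0.0, -0.0]
ft_force: [1.3, 0.7, -4.9]
grip_width: 0.0545
```

```bash
python3 mv.py .5307,.0536,.155,53.5 .5307,.0536,.135,53.5
```

```text
t 5.2 p [0.524  0.0703 0.155 ] yaw 53.49 tilt 0.05 q [-0.08  0.52  1.76  0.    0.86  0.56] F [ 1.3  0.7 -4.9] w 0.0545
.5307,.0536,.155,53.5 d [-0.0094  0.0153 -0.    ] rot [-0. -0. -0.]
.5307,.0536,.135,53.5 d [-0.0094  0.0153  0.02  ] rot [-0. -0. -0.]
```

Call:
{"fn": "step_arm", "kwargs": {"targets": [{"dx":-0.0094,"dy":0.0153,"dz":0,"rx":0,"ry":0,"rz":0},{"dx":-0.0094,"dy":0.0153,"dz":0.01,"rx":0,"ry":0,"rz":0},{"dx":-0.0094,"dy":0.0153,"dz":0.02,"rx":0,"ry":0,"rz":0},{"dx":-0.0094,"dy":0.0153,"dz":0.02,"rx":0,"ry":0,"rz":0},{"dx":-0.0094,"dy":0.0153,"dz":0.02,"rx":0,"ry":0,"rz":0}]}}

```text
time: 5.82
position: [0.5303, 0.0547, 0.1348]
tool_rot: [0.893, 0.451, -0.0, -0.001]
ft_force: [0.4, -1.1, -3.9]
grip_width: 0.0542
```

```bash
python3 - <<'E'
from rig import viewer
from h import *
ims=[]
for n in("side","top"):
    c=viewer.camera(n); np.savez(f"{n}2.npz",**c); ims.append(c["img"])
a=cv2.resize(ims[0][90:270,190:340],(450,540),interpolation=2); b=cv2.resize(ims[1][150:300,190:340],(345,345),interpolation=2)
b=np.vstack([b,np.zeros((195,345,3),np.uint8)])
cv2.imwrite("pics/p2.png",np.clip(np.hstack([a,b])*1.5,0,255).astype(np.uint8))
E
python3 mv.py
```

```text
t 5.92 p [0.5308 0.0543 0.1352] yaw 53.56 tilt 0.06 q [-0.11  0.56  1.76  0.    0.82  0.53] F [ 1.  -0.8 -4.1] w 0.0545
```

View pics/p2.png

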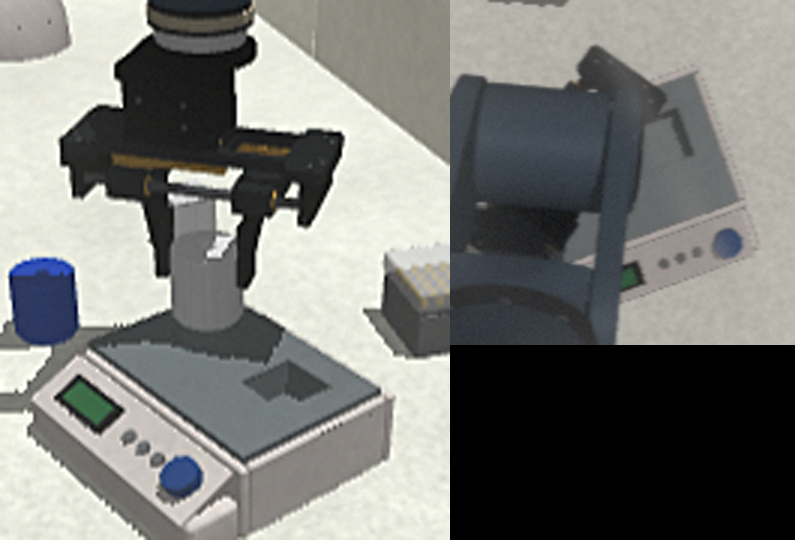

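Silver block held upright over the well (crop about 205,280; bottom edge about 16 mm above the deck). I'll compare the block axis with the well in this same side camera.

Run:
```python
from h import *
from scipy.optimize import least_squares
c=load("side2.npz");P=cloud(c);z=P[...,2]
for lo,hi in((.088,.1),(.1,.112),(.088,.112)):
    m=(z>lo)&(z<hi)&(np.hypot(P[...,0]-.53,P[...,1]-.053)<.034)
    k,l,st,ce=cv2.connectedComponentsWithStats(m.astype(np.uint8)); m=l==1+np.argmax(st[1:,4])
    W=P[m][:,:2]; s=least_squares(lambda p:np.hypot(*(W-p).T)-.028,[.53,.053],loss="soft_l1",f_scale=.002).x
    print(m.sum(),(s*1000).round(1),"px",ce[1:].round(0).tolist()[:1])
# silhouette centre cols at a row vs well in side0
for v in range(178,198,4):
    cols=np.where(m[v])[0]; 
    if len(cols): print(v,cols.min(),cols.max())
print("proj tcp axis z.1",proj(c,[[.5308,.0543,.1],[.5308,.0543,.085]]).round(1),"well mid",proj(c,[.531,.0518,.065]).round(1))
```

```text
110 [532.9  57.5] px [[258.0, 194.0]]
108 [532.9  57.5] px [[259.0, 190.0]]
218 [532.9  57.5] px [[259.0, 192.0]]
186 247 269
190 247 270
194 248 269
proj tcp axis z.1 [[258.3 187.8]
 [258.5 193.4]] well mid [[259.1 201.3]]
```

Run:
```python
from h import *
from scipy.optimize import least_squares
c=load("side0.npz");P=cloud(c);z=P[...,2]
for nm,x,y in(("green",.332,.296),("blue",.4313,.204),("silver",.4318,.313)):
    m=(z>.02)&(z<.05)&(np.hypot(P[...,0]-x,P[...,1]-y)<.034)
    W=P[m][:,:2]; s=least_squares(lambda p:np.hypot(*(W-p).T)-.028,[x,y],loss="soft_l1",f_scale=.002).x
    print(nm,m.sum(),(s*1000).round(1))
```

```text
green 213 [333.7 299.1]
blue 221 [432.8 207.7]
silver 168 [433.2 317.3]
```

In the side view the block axis and well agree within 1 mm after taking off the method's bias, so I'm lowering.

Call:
{"fn": "step_arm", "kwargs": {"targets": [{"dx":0,"dy":0.0005,"dz":0.006,"rx":0,"ry":0,"rz":0},{"dx":0,"dy":0.0005,"dz":0.012,"rx":0,"ry":0,"rz":0},{"dx":0,"dy":0.0005,"dz":0.016,"rx":0,"ry":0,"rz":0},{"dx":0,"dy":0.0005,"dz":0.02,"rx":0,"ry":0,"rz":0},{"dx":0,"dy":0.0005,"dz":0.023,"rx":0,"ry":0,"rz":0}]}}

```text
time: 6.55
position: [0.5312, 0.054, 0.1119]
tool_rot: [0.893, 0.451, 0.0, -0.0]
ft_force: [0.1, 0.3, -4.4]
grip_width: 0.0543
```

```bash
python3 mv.py .5308,.0540,.0895,53.5
```

```text
t 6.55 p [0.5312 0.054  0.1119] yaw 53.55 tilt 0.05 q [-0.11  0.6   1.77  0.    0.77  0.53] F [ 0.1  0.3 -4.4] w 0.0543
.5308,.0540,.0895,53.5 d [-0.0002 -0.0003  0.0224] rot [-0.  -0.   0.1]
```

Call:
{"fn": "step_arm", "kwargs": {"targets": [{"dx":0,"dy":0,"dz":0.004,"rx":0,"ry":0,"rz":0},{"dx":0,"dy":0,"dz":0.008,"rx":0,"ry":0,"rz":0},{"dx":0,"dy":0,"dz":0.012,"rx":0,"ry":0,"rz":0},{"dx":0,"dy":0,"dz":0.016,"rx":0,"ry":0,"rz":0},{"dx":0,"dy":0,"dz":0.019,"rx":0,"ry":0,"rz":0}]}}

```text
time: 7.18
position: [0.5311, 0.054, 0.0926]
tool_rot: [0.893, 0.45, 0.0, -0.0]
ft_force: [-0.1, 0.4, -4.2]
grip_width: 0.0539
```

Call:
{"fn": "step_arm", "kwargs": {"targets": [{"dx":0,"dy":0,"dz":0.001,"rx":0,"ry":0,"rz":0},{"dx":0,"dy":0,"dz":0.002,"rx":0,"ry":0,"rz":0},{"dx":0,"dy":0,"dz":0.003,"rx":0,"ry":0,"rz":0},{"dx":0,"dy":0,"dz":0.0035,"rx":0,"ry":0,"rz":0},{"dx":0,"dy":0,"dz":0.0035,"rx":0,"ry":0,"rz":0}]}}

```text
time: 7.8
position: [0.5312, 0.054, 0.0896]
tool_rot: [0.893, 0.451, 0.0, -0.0]
ft_force: [-1.1, 0.5, 0.6]
grip_width: 0.0546
```

```bash
python3 mv.py
```

```text
t 7.8 p [0.5312 0.054  0.0896] yaw 53.55 tilt 0.06 q [-0.11  0.64  1.79  0.    0.72  0.53] F [-1.1  0.5  0.6] w 0.0546
```

Call:
{"fn": "step_arm", "kwargs": {"targets": [{"dx":0,"dy":0,"dz":0.0005,"rx":0,"ry":0,"rz":0},{"dx":0,"dy":0,"dz":0.001,"rx":0,"ry":0,"rz":0},{"dx":0,"dy":0,"dz":0.001,"rx":0,"ry":0,"rz":0},{"dx":0,"dy":0,"dz":0.001,"rx":0,"ry":0,"rz":0},{"dx":0,"dy":0,"dz":0.001,"rx":0,"ry":0,"rz":0}]}}

```text
time: 8.43
position: [0.5312, 0.054, 0.0895]
tool_rot: [0.893, 0.451, 0.001, -0.0]
ft_force: [-2.5, 0.6, 6.6]
grip_width: 0.0546
```

Call:
{"fn": "step_arm", "kwargs": {"targets": [{"dx":0,"dy":0,"dz":0,"rx":0,"ry":0,"rz":0},{"dx":0,"dy":0,"dz":0,"rx":0,"ry":0,"rz":0},{"dx":0,"dy":0,"dz":0,"rx":0,"ry":0,"rz":0},{"dx":0,"dy":0,"dz":-0.01,"rx":0,"ry":0,"rz":0},{"dx":0,"dy":0,"dz":-0.03,"rx":0,"ry":0,"rz":0}], "gripper": 1}}

```text
time: 9.05
position: [0.5307, 0.054, 0.1196]
tool_rot: [0.893, 0.451, -0.0, -0.001]
ft_force: [-0.5, -0.4, 0.6]
grip_width: 0.0861
```

```bash
python3 mv.py .5312,.0540,.23,53.5 .508,-.311,.23,53.5
```

```text
t 9.05 p [0.5307 0.054  0.1196] yaw 53.55 tilt 0.07 q [-0.11  0.59  1.77  0.    0.79  0.53] F [-0.5 -0.4  0.6] w 0.0861
.5312,.0540,.23,53.5 d [ 0.0003  0.0003 -0.1104] rot [-0.1 -0.   0.1]
.508,-.311,.23,53.5 d [-0.3071  0.1985 -0.1108] rot [-0.1 -0.   0.1]
```

Call:
{"fn": "step_arm", "kwargs": {"targets": [{"dx":0,"dy":0,"dz":-0.05,"rx":0,"ry":0,"rz":0},{"dx":0,"dy":0,"dz":-0.09,"rx":0,"ry":0,"rz":0},{"dx":-0.035,"dy":0.023,"dz":-0.11,"rx":0,"ry":0,"rz":0},{"dx":-0.085,"dy":0.055,"dz":-0.11,"rx":0,"ry":0,"rz":0},{"dx":-0.135,"dy":0.087,"dz":-0.11,"rx":0,"ry":0,"rz":0}]}}

```text
time: 9.68
position: [0.5208, -0.1077, 0.2308]
tool_rot: [0.892, 0.451, 0.001, 0.0]
ft_force: [0.4, -0.0, -0.3]
grip_width: 0.0866
```

```bash
python3 mv.py .508,-.311,.22,53.5 .508,-.311,.119,53.5
```

```text
t 9.68 p [ 0.5208 -0.1077  0.2308] yaw 53.63 tilt 0.1 q [-0.41  0.42  1.68  0.    1.05  0.22] F [ 0.4 -0.  -0.3] w 0.0866
.508,-.311,.22,53.5 d [-0.1713  0.1102  0.0108] rot [ 0.1 -0.1  0.1]
.508,-.311,.119,53.5 d [-0.1714  0.1101  0.1118] rot [ 0.1 -0.1  0.1]
```

Before covering the view, I'll move close and take a picture to check the seated block and the probe's yaw.

Call:
{"fn": "step_arm", "kwargs": {"targets": [{"dx":-0.045,"dy":0.029,"dz":0.01,"rx":0,"ry":0,"rz":0},{"dx":-0.09,"dy":0.058,"dz":0.01,"rx":0,"ry":0,"rz":0},{"dx":-0.135,"dy":0.087,"dz":0.01,"rx":0,"ry":0,"rz":0},{"dx":-0.1713,"dy":0.1102,"dz":0.0108,"rx":0,"ry":0,"rz":0},{"dx":-0.1713,"dy":0.1102,"dz":0.0108,"rx":0,"ry":0,"rz":0}]}}

```text
time: 10.3
position: [0.5078, -0.3147, 0.2205]
tool_rot: [0.893, 0.449, 0.001, 0.002]
ft_force: [0.4, 0.1, 0.7]
grip_width: 0.0869
```

```bash
python3 - <<'E'
from rig import viewer
from h import *
ims=[]
def circ(W):
    A=np.c_[2*W,np.ones(len(W))]; s=np.linalg.lstsq(A,(W**2).sum(1),rcond=None)[0]
    return np.r_[s[:2],np.sqrt(s[2]+s[0]**2+s[1]**2)]*1000
for n in("side","top"):
    c=viewer.camera(n); np.savez(f"{n}3.npz",**c); ims.append(c["img"])
    P=cloud(c);z=P[...,2]; m=((z>.0895)&(z<.105)&(np.hypot(P[...,0]-.531,P[...,1]-.054)<.04)).astype(np.uint8)
    print(n,"blk area",m.sum(),"z",np.median(z[m>0]).round(4) if m.sum() else None)
    if m.sum()>50:
        cn=max(cv2.findContours(m,0,1)[0],key=cv2.contourArea).reshape(-1,2); print(circ(ray(c,cn,.095)[:,:2]).round(1),cn.mean(0).round(1))
a=cv2.resize(ims[0][120:370,180:400],(440,500),interpolation=2); b=cv2.resize(ims[1][150:300,190:450],(360,208),interpolation=2)
b=np.vstack([b,np.zeros((292,360,3),np.uint8)])
cv2.imwrite("pics/p3.png",np.clip(np.hstack([a,b])*1.5,0,255).astype(np.uint8))
E
python3 mv.py .508,-.311,.119,53.5
```

```text
side blk area 55 z 0.094
[519.8  54.   17.7] [251.  190.7]
top blk area 512 z 0.0945
[531.6  56.3  26.9] [241.8 223.1]
t 10.4 p [ 0.5075 -0.3108  0.22  ] yaw 53.56 tilt 0.09 q [-0.74  0.51  1.53  0.    1.1  -0.1 ] F [ 0.7 -0.1  0.1] w 0.0871
.508,-.311,.119,53.5 d [-1.00e-04  5.00e-04  1.01e-01] rot [ 0.  -0.1  0.1]
```

View pics/p3.png

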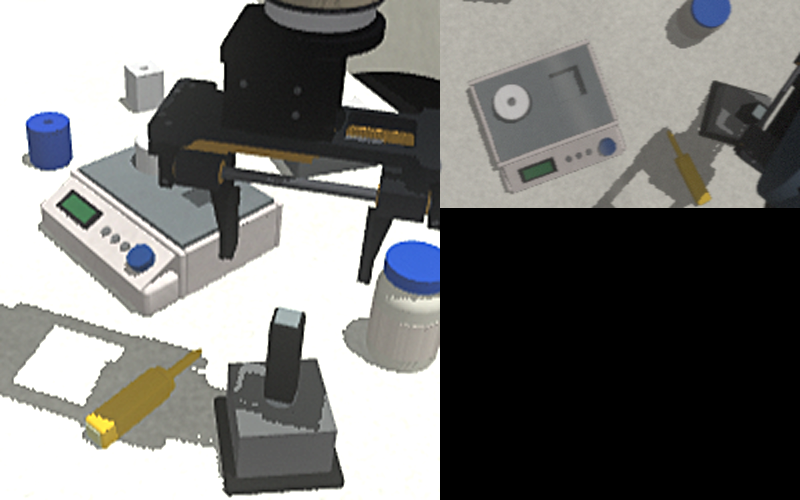

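The block is seated: its top reads 94.5 mm and it is centred in the well (top 242,223). The yellow look-alike is now lying down (side crop 140,400), and I never went below 0.2 m near it. I'll check when it fell.

Run:
```python
from h import *
r=[]
for i in range(4):
    c=load(f"side{i}.npz"); r.append(cv2.resize(c["img"][225:365,220:360],(196,196)))
cv2.imwrite("pics/y.png",np.hstack(r))
c=load("side3.npz");P=cloud(c)
hsv=cv2.cvtColor(c["img"],cv2.COLOR_BGR2HSV); m=(hsv[...,0]>15)&(hsv[...,0]<35)&(hsv[...,1]>150)&(P[...,2]<.1)&(P[...,2]>0)&(P[...,1]<-.05)&(P[...,1]>-.4)
W=P[m]; print(m.sum(),W.min(0).round(3),W.max(0).round(3))
```

```text
825 [ 0.364 -0.266  0.   ] [ 0.484 -0.199  0.026]
```

View pics/y.png

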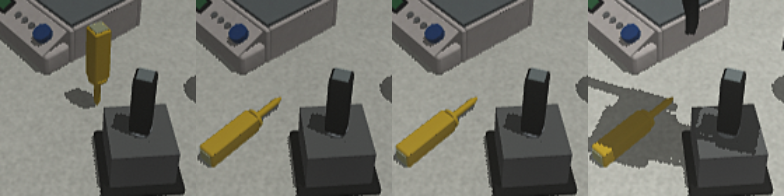

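It was already down at t=2.7 s, while the arm passed with its fingertips at 0.22 m, so it tipped off its own point. I'll leave it. The probe's grip faces sit at about 53°, matching the jaws, so I'm descending onto the grip.

Call:
{"fn": "step_arm", "kwargs": {"targets": [{"dx":0,"dy":0,"dz":0.03,"rx":0,"ry":0,"rz":0},{"dx":0,"dy":0,"dz":0.06,"rx":0,"ry":0,"rz":0},{"dx":0,"dy":0,"dz":0.085,"rx":0,"ry":0,"rz":0},{"dx":0,"dy":0,"dz":0.1,"rx":0,"ry":0,"rz":0},{"dx":0,"dy":0,"dz":0.1,"rx":0,"ry":0,"rz":0}]}}

```text
time: 11.02
position: [0.5073, -0.3092, 0.1193]
tool_rot: [0.892, 0.451, 0.0, -0.001]
ft_force: [0.0, -0.1, 0.5]
grip_width: 0.0869
```

Call:
{"fn": "step_arm", "kwargs": {"targets": [{"dx":0,"dy":0,"dz":0,"rx":0,"ry":0,"rz":0},{"dx":0,"dy":0,"dz":0,"rx":0,"ry":0,"rz":0},{"dx":0,"dy":0,"dz":0,"rx":0,"ry":0,"rz":0},{"dx":0,"dy":0,"dz":0,"rx":0,"ry":0,"rz":0},{"dx":0,"dy":0,"dz":0,"rx":0,"ry":0,"rz":0}], "gripper": 0.15, "force": 15}}

```text
time: 11.65
position: [0.5074, -0.3093, 0.1195]
tool_rot: [0.892, 0.451, 0.0, -0.001]
ft_force: [-0.1, 0.1, 0.3]
grip_width: 0.0448
```

```bash
python3 mv.py
```

```text
t 11.65 p [ 0.5074 -0.3093  0.1195] yaw 53.63 tilt 0.15 q [-0.74  0.65  1.61  0.    0.88 -0.1 ] F [-0.1  0.1  0.3] w 0.0448
```

Call:
{"fn": "step_arm", "kwargs": {"targets": [{"dx":-0.001,"dy":0.0015,"dz":0,"rx":0,"ry":0,"rz":0},{"dx":-0.001,"dy":0.0015,"dz":0,"rx":0,"ry":0,"rz":0},{"dx":-0.001,"dy":0.0015,"dz":0,"rx":0,"ry":0,"rz":0},{"dx":-0.001,"dy":0.0015,"dz":0,"rx":0,"ry":0,"rz":0},{"dx":-0.001,"dy":0.0015,"dz":0,"rx":0,"ry":0,"rz":0}], "gripper": 0.1, "force": 20}}

```text
time: 12.28
position: [0.508, -0.3111, 0.1195]
tool_rot: [0.892, 0.451, 0.001, -0.001]
ft_force: [-0.3, -1.6, -0.5]
grip_width: 0.024
```

```bash
python3 mv.py
```

```text
t 12.28 p [ 0.508  -0.3111  0.1195] yaw 53.63 tilt 0.13 q [-0.74  0.65  1.61  0.    0.89 -0.1 ] F [-0.3 -1.6 -0.5] w 0.024
```

Call:
{"fn": "step_arm", "kwargs": {"targets": [{"dx":0,"dy":0,"dz":-0.005,"rx":0,"ry":0,"rz":0},{"dx":0,"dy":0,"dz":-0.025,"rx":0,"ry":0,"rz":0},{"dx":0,"dy":0,"dz":-0.055,"rx":0,"ry":0,"rz":0},{"dx":0,"dy":0,"dz":-0.085,"rx":0,"ry":0,"rz":0},{"dx":0,"dy":0,"dz":-0.115,"rx":0,"ry":0,"rz":0}]}}

```text
time: 12.9
position: [0.5077, -0.311, 0.2355]
tool_rot: [0.892, 0.451, 0.0, -0.002]
ft_force: [-0.1, 0.0, -1.3]
grip_width: 0.0237
```

```bash
python3 mv.py .5312,.0543,.235,53.5
```

```text
t 12.9 p [ 0.5077 -0.311   0.2355] yaw 53.63 tilt 0.18 q [-0.74  0.5   1.51  0.    1.13 -0.1 ] F [-0.1  0.  -1.3] w 0.0237
.5312,.0543,.235,53.5 d [ 0.308  -0.1977  0.0016] rot [-0.1 -0.1  0.1]
```

Call:
{"fn": "step_arm", "kwargs": {"targets": [{"dx":0.03,"dy":-0.019,"dz":0,"rx":0,"ry":0,"rz":0},{"dx":0.075,"dy":-0.048,"dz":0,"rx":0,"ry":0,"rz":0},{"dx":0.123,"dy":-0.079,"dz":0,"rx":0,"ry":0,"rz":0},{"dx":0.171,"dy":-0.11,"dz":0,"rx":0,"ry":0,"rz":0},{"dx":0.212,"dy":-0.136,"dz":0,"rx":0,"ry":0,"rz":0}]}}

```text
time: 13.52
position: [0.5233, -0.0573, 0.2364]
tool_rot: [0.892, 0.451, 0.0, -0.002]
ft_force: [-0.1, 0.6, -1.0]
grip_width: 0.0239
```

```bash
python3 mv.py .5312,.0543,.235,53.5 .5312,.0543,.215,53.5
```

```text
t 13.53 p [ 0.5233 -0.0573  0.2364] yaw 53.66 tilt 0.22 q [-0.32  0.4   1.68  0.    1.06  0.31] F [-0.1  0.6 -1. ] w 0.0239
.5312,.0543,.235,53.5 d [ 0.0946 -0.0597  0.0018] rot [-0.2 -0.1  0.2]
.5312,.0543,.215,53.5 d [ 0.0946 -0.0597  0.0218] rot [-0.2 -0.1  0.2]
```

Call:
{"fn": "step_arm", "kwargs": {"targets": [{"dx":0.04,"dy":-0.025,"dz":0,"rx":-0.1,"ry":0,"rz":0},{"dx":0.075,"dy":-0.047,"dz":0,"rx":-0.2,"ry":-0.1,"rz":0},{"dx":0.0946,"dy":-0.0597,"dz":0.01,"rx":-0.2,"ry":-0.1,"rz":0},{"dx":0.0946,"dy":-0.0597,"dz":0.0218,"rx":-0.2,"ry":-0.1,"rz":0},{"dx":0.0946,"dy":-0.0597,"dz":0.0218,"rx":-0.2,"ry":-0.1,"rz":0}]}}

```text
time: 14.15
position: [0.5302, 0.054, 0.214]
tool_rot: [0.892, 0.451, -0.001, -0.001]
ft_force: [0.2, 0.6, -1.1]
grip_width: 0.0237
```

Call:
{"fn": "step_arm", "kwargs": {"targets": [{"dx":0,"dy":0,"dz":0,"rx":0,"ry":0,"rz":0},{"dx":0,"dy":0,"dz":0,"rx":0,"ry":0,"rz":0},{"dx":0,"dy":0,"dz":0,"rx":0,"ry":0,"rz":0},{"dx":0,"dy":0,"dz":0,"rx":0,"ry":0,"rz":0},{"dx":0,"dy":0,"dz":0,"rx":0,"ry":0,"rz":0}]}}

```text
time: 14.78
position: [0.5302, 0.0539, 0.2141]
tool_rot: [0.892, 0.451, -0.001, -0.001]
ft_force: [0.1, -0.3, -2.1]
grip_width: 0.0244
```

```bash
python3 - <<'E'
from rig import viewer
from h import *
c=viewer.camera("side"); np.savez("side4.npz",**c)
t=viewer.camera("top"); np.savez("top4.npz",**t)
a=cv2.resize(c["img"][100:240,210:310],(500,700)[:2],interpolation=2)[:600]
a=cv2.resize(c["img"][110:230,210:310],(500,600),interpolation=2)
cv2.imwrite("pics/p4.png",np.clip(a*1.5,0,255).astype(np.uint8))
p=[.5312,.0543]
print("tip/stem/collar/holes pred px",proj(c,[[*p,.108],[*p,.14],[*p,.156],[*p,.095],[*p,.2]]).round(1).tolist())
E
python3 mv.py
```

```text
tip/stem/collar/holes pred px [[258.4, 184.7], [258.2, 172.2], [258.0, 165.7], [258.5, 189.6], [257.6, 147.3]]
t 14.88 p [0.5302 0.054  0.214 ] yaw 53.66 tilt 0.14 q [-0.11  0.44  1.69 -0.    1.01  0.53] F [ 0.8  0.4 -1.4] w 0.0236
```

View pics/p4.png

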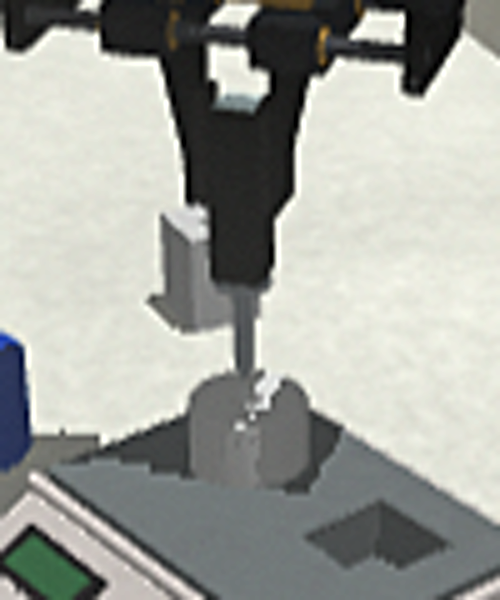

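Run:
```python
from h import *
c=load("side4.npz"); g=cv2.cvtColor(c["img"],cv2.COLOR_BGR2GRAY).astype(int); d=c["depth"]
for v in (160,166,170,172,174,176,178,180,182,184): print(v,g[v,244:276].tolist())
print()
for v in(186,190,194,198,202): print(v,g[v,240:280].tolist()); 
P=cloud(c);z=P[...,2]
m=(z>.07)&(z<.09)&(np.hypot(P[...,0]-.531,P[...,1]-.055)<.04)
for v in range(190,208,3):
    k=np.where(m[v])[0]; print(v,k.min() if len(k) else 0,k.max() if len(k) else 0, end=" ; ")
m=(z>.112)&(z<.15)&(np.hypot(P[...,0]-.531,P[...,1]-.055)<.02); print(m.sum())
for v in range(166,188,2):
    k=np.where(m[v])[0]; print(v,k.tolist(),end=" ; ")
```

```text
160 [67, 69, 68, 66, 83, 87, 91, 68, 21, 27, 28, 27, 27, 29, 26, 28, 27, 28, 28, 23, 8, 172, 154, 150, 150, 148, 146, 147, 145, 144, 148, 151]
166 [66, 69, 67, 68, 79, 90, 87, 92, 67, 36, 41, 39, 33, 33, 33, 29, 25, 27, 37, 49, 109, 158, 153, 152, 152, 154, 156, 158, 159, 158, 155, 151]
170 [69, 69, 68, 68, 72, 90, 87, 87, 85, 87, 88, 90, 72, 56, 61, 58, 70, 80, 144, 161, 155, 154, 155, 154, 154, 155, 154, 153, 153, 155, 154, 153]
172 [74, 69, 69, 68, 72, 90, 85, 85, 86, 86, 87, 88, 78, 57, 60, 57, 67, 77, 140, 157, 155, 151, 151, 151, 152, 155, 156, 153, 151, 150, 155, 154]
174 [64, 71, 70, 67, 71, 86, 83, 81, 82, 79, 88, 98, 81, 55, 60, 56, 70, 170, 157, 156, 152, 152, 153, 153, 150, 149, 153, 154, 156, 156, 156, 155]
176 [158, 163, 99, 101, 101, 113, 137, 135, 142, 161, 161, 164, 134, 50, 60, 55, 69, 168, 158, 158, 154, 154, 154, 155, 154, 156, 156, 155, 153, 152, 155, 157]
178 [151, 150, 149, 152, 153, 155, 157, 157, 155, 153, 152, 155, 129, 48, 60, 55, 70, 166, 156, 150, 150, 151, 153, 155, 155, 154, 154, 155, 154, 155, 156, 159]
180 [153, 154, 151, 150, 151, 154, 153, 152, 154,
[... 920 characters left out ...]
72, 73, 71, 71, 72, 63, 41, 42, 38, 38, 64, 113, 137, 159]
198 [47, 47, 46, 45, 47, 44, 44, 44, 76, 71, 75, 75, 74, 76, 74, 81, 82, 72, 84, 85, 76, 89, 71, 74, 73, 73, 72, 71, 71, 70, 71, 63, 42, 45, 45, 44, 42, 57, 84, 79]
202 [42, 45, 45, 46, 45, 45, 44, 39, 77, 72, 74, 74, 74, 76, 75, 79, 81, 82, 81, 84, 86, 71, 72, 73, 73, 73, 71, 72, 71, 72, 71, 60, 41, 41, 57, 86, 82, 80, 79, 79]
190 257 260 ; 193 271 271 ; 196 248 271 ; 199 248 271 ; 202 250 269 ; 205 259 259 ; 56
166 [] ; 168 [] ; 170 [257, 258, 259, 260] ; 172 [257, 258, 259, 260] ; 174 [257, 258, 259, 260] ; 176 [257, 258, 259, 260] ; 178 [257, 258, 259, 260] ; 180 [257, 258, 259, 260] ; 182 [257, 258, 259, 260] ; 184 [] ; 186 [] ;
```

The stem axis (col 258.4) and the block axis (col 259.35) put the probe about 1.2 mm to image-left of the hole. I'll correct that and lower.

```bash
python3 mv.py .5314,.0540,.204,53.6 .5314,.0540,.185,53.6
```

```text
t 14.88 p [0.5302 0.054  0.214 ] yaw 53.66 tilt 0.14 q [-0.11  0.44  1.69 -0.    1.01  0.53] F [ 0.8  0.4 -1.4] w 0.0236
.5314,.0540,.204,53.6 d [0.0008 0.001  0.01  ] rot [-0.1  0.1  0.1]
.5314,.0540,.185,53.6 d [0.0008 0.001  0.029 ] rot [-0.1  0.1  0.1]
```

Call:
{"fn": "step_arm", "kwargs": {"targets": [{"dx":0.001,"dy":0.001,"dz":0,"rx":-0.1,"ry":0.1,"rz":0},{"dx":0.001,"dy":0.001,"dz":0.005,"rx":-0.1,"ry":0.1,"rz":0},{"dx":0.001,"dy":0.001,"dz":0.011,"rx":-0.1,"ry":0.1,"rz":0},{"dx":0.001,"dy":0.001,"dz":0.015,"rx":-0.1,"ry":0.1,"rz":0},{"dx":0.001,"dy":0.001,"dz":0.019,"rx":-0.1,"ry":0.1,"rz":0}]}}

```text
time: 15.5
position: [0.5314, 0.0542, 0.1946]
tool_rot: [0.892, 0.451, -0.0, -0.0]
ft_force: [0.4, 0.1, 0.1]
grip_width: 0.0237
```

```bash
python3 mv.py .5314,.0540,.1555,53.6
```

```text
t 15.5 p [0.5314 0.0542 0.1946] yaw 53.66 tilt 0.04 q [-0.11  0.47  1.71  0.    0.96  0.53] F [0.4 0.1 0.1] w 0.0237
.5314,.0540,.1555,53.6 d [-0.0002  0.0001  0.0391] rot [-0.  -0.   0.1]
```

Call:
{"fn": "step_arm", "kwargs": {"targets": [{"dx":0,"dy":0,"dz":0.001,"rx":0,"ry":0,"rz":0},{"dx":0,"dy":0,"dz":0.002,"rx":0,"ry":0,"rz":0},{"dx":0,"dy":0,"dz":0.004,"rx":0,"ry":0,"rz":0},{"dx":0,"dy":0,"dz":0.005,"rx":0,"ry":0,"rz":0},{"dx":0,"dy":0,"dz":0.006,"rx":0,"ry":0,"rz":0}]}}

```text
time: 16.12
position: [0.5316, 0.0543, 0.1887]
tool_rot: [0.892, 0.451, 0.0, -0.0]
ft_force: [0.6, 0.6, -0.2]
grip_width: 0.0243
```

```bash
python3 - <<'E'
from rig import viewer
from h import *
c=viewer.camera("side"); np.savez("side5.npz",**c)
a=cv2.resize(c["img"][110:230,210:310],(500,600),interpolation=2)
cv2.imwrite("pics/p5.png",np.clip(a*1.5,0,255).astype(np.uint8))
E
python3 mv.py .5314,.0540,.1555,53.6
```

```text
t 16.18 p [0.5316 0.0543 0.1885] yaw 53.65 tilt 0.04 q [-0.11  0.48  1.71  0.    0.95  0.53] F [ 1.   0.8 -0.7] w 0.0241
.5314,.0540,.1555,53.6 d [-0.0004  0.      0.033 ] rot [-0.  -0.   0.1]
```

View pics/p5.png

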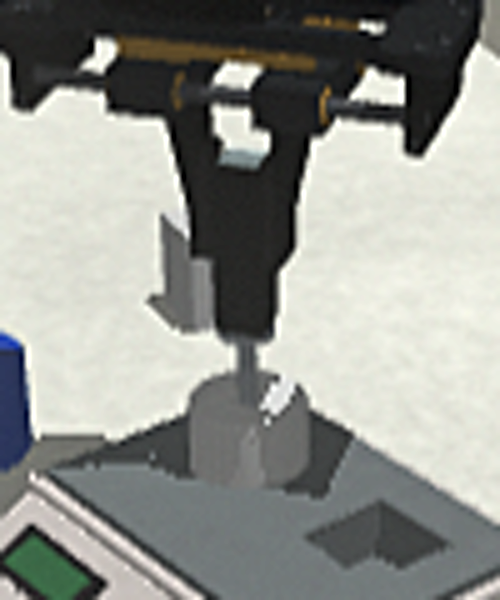

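The stem enters the block's top face at crop (247,403), the middle of the block, and there is no force. Continuing down.

Call:
{"fn": "step_arm", "kwargs": {"targets": [{"dx":0,"dy":0,"dz":0.005,"rx":0,"ry":0,"rz":0},{"dx":0,"dy":0,"dz":0.011,"rx":0,"ry":0,"rz":0},{"dx":0,"dy":0,"dz":0.017,"rx":0,"ry":0,"rz":0},{"dx":0,"dy":0,"dz":0.023,"rx":0,"ry":0,"rz":0},{"dx":0,"dy":0,"dz":0.028,"rx":0,"ry":0,"rz":0}]}}

```text
time: 16.8
position: [0.5316, 0.0543, 0.16]
tool_rot: [0.892, 0.451, 0.0, -0.0]
ft_force: [0.2, 1.1, 0.4]
grip_width: 0.0243
```

```bash
python3 mv.py .5314,.0540,.1545,53.6
```

```text
t 16.8 p [0.5316 0.0543 0.16  ] yaw 53.65 tilt 0.04 q [-0.11  0.52  1.74  0.    0.88  0.53] F [0.2 1.1 0.4] w 0.0243
.5314,.0540,.1545,53.6 d [-0.0004  0.      0.0055] rot [-0.  -0.   0.1]
```

Call:
{"fn": "step_arm", "kwargs": {"targets": [{"dx":0,"dy":0,"dz":0.0015,"rx":0,"ry":0,"rz":0},{"dx":0,"dy":0,"dz":0.003,"rx":0,"ry":0,"rz":0},{"dx":0,"dy":0,"dz":0.0045,"rx":0,"ry":0,"rz":0},{"dx":0,"dy":0,"dz":0.0055,"rx":0,"ry":0,"rz":0},{"dx":0,"dy":0,"dz":0.0055,"rx":0,"ry":0,"rz":0}]}}

```text
time: 17.42
position: [0.5317, 0.0543, 0.1545]
tool_rot: [0.892, 0.451, 0.0, -0.0]
ft_force: [0.5, 1.1, -1.1]
grip_width: 0.0241
```

```bash
python3 mv.py
```

```text
t 17.43 p [0.5317 0.0543 0.1545] yaw 53.66 tilt 0.04 q [-0.11  0.53  1.74  0.    0.87  0.53] F [ 0.5  1.1 -1.1] w 0.0241
```

No contact yet, so I'll creep down.

Call:
{"fn": "step_arm", "kwargs": {"targets": [{"dx":0,"dy":0,"dz":0.0004,"rx":0,"ry":0,"rz":0},{"dx":0,"dy":0,"dz":0.0008,"rx":0,"ry":0,"rz":0},{"dx":0,"dy":0,"dz":0.0012,"rx":0,"ry":0,"rz":0},{"dx":0,"dy":0,"dz":0.0015,"rx":0,"ry":0,"rz":0},{"dx":0,"dy":0,"dz":0.0015,"rx":0,"ry":0,"rz":0}]}}

```text
time: 18.05
position: [0.5317, 0.0543, 0.1544]
tool_rot: [0.892, 0.451, 0.0, -0.0]
ft_force: [-1.3, 1.4, 10.6]
grip_width: 0.0239
```

```bash
python3 mv.py
```

```text
t 18.05 p [0.5317 0.0543 0.1544] yaw 53.65 tilt 0.06 q [-0.11  0.53  1.74  0.    0.87  0.53] F [-1.3  1.4 10.6] w 0.0239
```

Collar contact at TCP 0.1544 m (0.1545 predicted), pushing back at 10.6 N. Releasing.

Call:
{"fn": "step_arm", "kwargs": {"targets": [{"dx":0,"dy":0,"dz":0,"rx":0,"ry":0,"rz":0},{"dx":0,"dy":0,"dz":0,"rx":0,"ry":0,"rz":0},{"dx":0,"dy":0,"dz":0,"rx":0,"ry":0,"rz":0},{"dx":0,"dy":0,"dz":0,"rx":0,"ry":0,"rz":0},{"dx":0,"dy":0,"dz":0,"rx":0,"ry":0,"rz":0}], "gripper": 0.8}}

```text
time: 18.68
position: [0.5317, 0.0543, 0.1542]
tool_rot: [0.892, 0.451, 0.0, -0.0]
ft_force: [1.0, 0.1, -0.3]
grip_width: 0.0651
```

Call:
{"fn": "step_arm", "kwargs": {"targets": [{"dx":0,"dy":0,"dz":-0.01,"rx":0,"ry":0,"rz":0},{"dx":0,"dy":0,"dz":-0.03,"rx":0,"ry":0,"rz":0},{"dx":0,"dy":0,"dz":-0.06,"rx":0,"ry":0,"rz":0},{"dx":0,"dy":0,"dz":-0.09,"rx":0,"ry":0,"rz":0},{"dx":0,"dy":0,"dz":-0.11,"rx":0,"ry":0,"rz":0}]}}

```text
time: 19.3
position: [0.5322, 0.0543, 0.2665]
tool_rot: [0.892, 0.451, 0.001, 0.001]
ft_force: [-0.6, -0.6, -0.3]
grip_width: 0.0698
```

Call:
{"fn": "step_arm", "kwargs": {"targets": [{"dx":-0.03,"dy":0.02,"dz":0,"rx":0,"ry":0,"rz":0},{"dx":-0.07,"dy":0.045,"dz":0,"rx":0,"ry":0,"rz":0},{"dx":-0.12,"dy":0.077,"dz":0,"rx":0,"ry":0,"rz":0},{"dx":-0.17,"dy":0.109,"dz":0,"rx":0,"ry":0,"rz":0},{"dx":-0.22,"dy":0.14,"dz":0,"rx":0,"ry":0,"rz":0}]}}

```text
time: 19.92
position: [0.5144, -0.2078, 0.2673]
tool_rot: [0.892, 0.451, 0.002, 0.001]
ft_force: [0.4, 0.2, -0.0]
grip_width: 0.0696
```

```bash
python3 mv.py
```

```text
t 19.93 p [ 0.5144 -0.2078  0.2673] yaw 53.66 tilt 0.25 q [-0.59  0.4   1.58  0.    1.15  0.05] F [ 0.4  0.2 -0. ] w 0.0696
```

Call:
{"fn": "step_arm", "kwargs": {"targets": [{"dx":-0.04,"dy":0.03,"dz":0,"rx":0,"ry":0,"rz":0},{"dx":-0.08,"dy":0.06,"dz":0,"rx":0,"ry":0,"rz":0},{"dx":-0.11,"dy":0.07,"dz":0,"rx":0,"ry":0,"rz":0},{"dx":-0.11,"dy":0.07,"dz":0,"rx":0,"ry":0,"rz":0},{"dx":-0.11,"dy":0.07,"dz":0,"rx":0,"ry":0,"rz":0}]}}

```text
time: 20.55
position: [0.5055, -0.3371, 0.2675]
tool_rot: [0.892, 0.451, 0.002, 0.001]
ft_force: [-0.2, -0.0, 0.3]
grip_width: 0.0695
```

Run:
```python
from rig import viewer
from h import *
ims=[]
for n in("side","top"):
    c=viewer.camera(n); np.savez(f"{n}6.npz",**c); ims.append(c["img"]); P=cloud(c); z=P[...,2]
    near=np.hypot(P[...,0]-.5315,P[...,1]-.055)
    m=(z>.165)&(z<.2)&(near<.03); print(n,"probe top z",z[m].max().round(4) if m.any() else None, np.median(z[m]).round(4) if m.any() else None,m.sum(),P[m].mean(0).round(4) if m.any() else None)
    m=(z>.0895)&(z<.0985)&(near<.03)&(near>.014); print(" block top z",np.median(z[m]).round(4),m.sum())
    for nm,x,y,lo,hi in(("square",.597,.318,.054,.066),("jar",.669,-.255,.1,.116),("tip",.774,.083,.06,.07)):
        m=(z>lo)&(z<hi)&(np.hypot(P[...,0]-x,P[...,1]-y)<.08); c0=load(f"{n}0.npz");P0=cloud(c0); m0=(P0[...,2]>lo)&(P0[...,2]<hi)&(np.hypot(P0[...,0]-x,P0[...,1]-y)<.08)
        print(" ",nm,m.sum(),m0.sum(),((P[m].mean(0)-P0[m0].mean(0))*1000).round(1))
a=cv2.resize(ims[0][110:290,170:370],(400,360),interpolation=2); b=cv2.resize(ims[1][150:300,190:340],(360,360),interpolation=2)
cv2.imwrite("pics/p6.png",np.clip(np.hstack([a,b])*1.4,0,255).astype(np.uint8))
```

```text
side probe top z 0.1801 0.1745 39 [0.5227 0.0518 0.1737]
 block top z 0.0939 134
  square 92 126 [-4.2  4.9  0.2]
  jar 679 671 [-0.1 -0.1 -0.1]
  tip 460 755 [ 2.6 -2.9  0.2]
top probe top z 0.1838 0.1794 151 [0.5308 0.0546 0.1788]
 block top z 0.0945 341
  square 398 395 [ 0.2 -0.2 -0. ]
  jar 625 627 [ 0.  -0.   0.1]
  tip 2001 1993 [-0.   0.1  0. ]
```

View pics/p6.png

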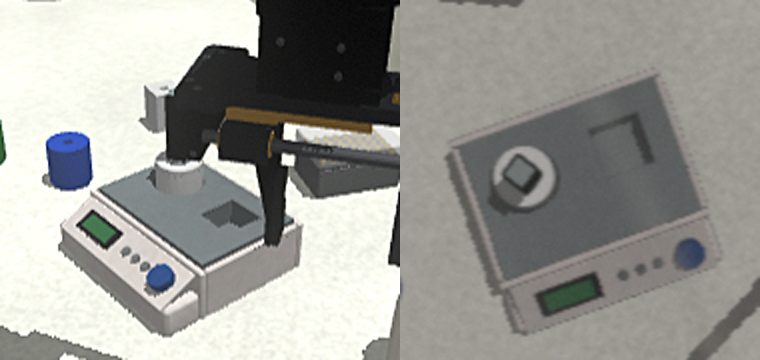

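The top view shows the probe upright in the seated block (crop 520,175). The probe top reads 179.4 mm (179 expected) and the block top 94.5 mm (95 expected). The square block, jar and tip box haven't moved.

```bash
python3 -c "
from rig import robot
print(robot.hand_in())"
```

```text
the job is handed in; nothing more can be done
None
```

I lowered the silver round block into the round well until it met the floor and let go of it. I then moved the black probe from its stand into the block's hole until its collar touched, and released it. The job was handed in at about 20.7 s, with the gripper well clear.

**Final checks (top view):**
- The block top is at 94.5 mm (95 expected) and the probe top at 179.4 mm (179 expected), with the probe upright.
- The square block, jar and tip box are within 0.3 mm of where they started.
- The highest wrist force I read was about 11 N, at the collar contact. It is only read at the end of each call.

**What disagreed or could not be checked:**
- The two cameras differed by about 4 mm in y, so I used the midpoint and compared the probe with the block in the side view.
- In the last side view the gripper hid part of the scene. Its probe, square-block and tip-box readings there mean little, so those checks rest on the top view.
- The yellow look-alike, which stood on its tip at the start, had fallen over by 2.7 s. My fingertips passed about 0.22 m up, roughly 90 mm above it, and I saw no contact force. I take it that it tipped by itself, and left it lying.

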